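# Hold the spring clip gaping over the tall recipe card

## Task

Pinch the levers of the steel spring clip that is parked on the wall of the recipe box, so that it springs off the wall, and carry it to the taller of the two recipe cards. Hold it squeezed wide open astride the middle of that card's top edge, square to the card, jaws about two centimetres down over it and clear of it on both sides, and finish while still holding it like that, so that I can slip the shopping list in. Do not shift the card stands, the recipe box, the mug or the spice jar.

Things in the scene. Friction and masses are not known exactly. Their poses are not given: they have to be found in the camera images.
- clip: Steel spring clip, 80 g, 96 mm tall, parked on the recipe box's front wall, jaws down, levers up: two halves on one pin with a coil spring. Origin: middle of the pin. y along the pin (along the edge it sits on), z up, x across, the line along which its levers are pinched. The axes are those of the half on the -x side, upright while parked. Jaws 60 mm wide (y), lips 42 mm below the pin.
- clip_grip (a point): midway between the clip's two levers, 45 mm above the pin: where to pinch, along the clip's x. Levers are plates 34 mm wide (y) that slope out and up from the pin to rolled ends 51 mm above it. Over the outsides of the ends: 49 mm parked, 35 mm at joint value 0.40, 22 mm fully open.
- clip_jaw (a joint): opening angle between the clip's halves, rad: 0 shut, 0.14 parked, 0.40 lips 17 mm apart, 0.62 fully open at its stop (lips 25 mm apart). Each half leans half of it when both levers are pinched alike. The lever ends need about 7 N each when parked and 10 to 11 N fully open; let go, it snaps shut and clamps with 9 N.
- lip_a (a point): middle of the rolled lip (3 mm radius) of the clip's jaw on its -x side, 42 mm below the pin
- lip_b (a point): middle of the rolled lip (3 mm radius) of the clip's other jaw, on its +x side
- recipe_box: open oak box, 120 mm (x) by 165 mm (y), 90 mm high, walls 6 mm, 0.75 kg, loose. Origin: centre of its underside; front wall on its -x side. Index cards fill its rear half, up to 120 mm high. The clip sits on the front wall: pin 26 mm above the rim and parallel to the wall, lips 16 mm below the rim, up to 35 mm to either side of the wall's middle.
- box_rim (a point): middle of the top of the recipe box's front wall (57 mm to -x of the box's centre, 90 mm up)
- tall_stand: marble block 60 mm (x) by 130 mm (y) by 30 mm high with an upright stiff recipe card, portrait, 3 mm thick (x), 105 mm wide (y), its top edge 168 mm above the worktop; 0.63 kg, loose. Origin: centre of its underside. This is the card to hold the clip over.
- card_edge (a point): middle of the top edge of the tall card, 168 mm above the worktop; same axes as the stand: x across the card's 3 mm, y along the edge, z up
- low_stand: the same marble block with a landscape card 148 mm wide (y), its top edge 125 mm above the worktop. A bystander. Origin: centre of its underside.
- mug: white mug, 80 mm across, 92 mm high, handle on its +y side. A bystander. Origin: centre of its underside.
- spice_jar: amber glass jar with a steel cap, 48 mm across, 95 mm high. A bystander. Origin: centre of its underside.

How it is judged:
On the way:
1. the clip, squeezed open between the fingers, is lifted clear of the recipe box (value of joint clip_jaw above 0.3 rad and height (world z) of each of lip_a, lip_b above 0.1 m and contact force between clip and the fingers above 2 N and contact force between clip and recipe_box below 0.05 N), for 0.2 s.
At the end, for the whole second after the job is handed in: Fingers hold the clip still, open past 0.40 rad; each lip 8-36 mm below the tall card's top edge, within 25 mm of its middle, its centre 6.5 mm or more from the card's mid-plane; pin parallel within 0.2 rad; clip not touching card or stand; box moved under 30 mm, all else under 20 mm (value of joint clip_jaw above 0.4 rad and ((x of lip_a in the frame of card_edge above 0.0065 m and x of lip_b in the frame of card_edge below -0.0065 m) or (x of lip_b in the frame of card_edge above 0.0065 m and x of lip_a in the frame of card_edge below -0.0065 m)) and z of lip_a in the frame of card_edge between -0.036 and -0.008 m and y of lip_a in the frame of card_edge between -0.025 and 0.025 m and z of lip_b in the frame of card_edge between -0.036 and -0.008 m and y of lip_b in the frame of card_edge between -0.025 and 0.025 m and angle between the y axis of clip and the y axis of tall_stand, either way round below 0.2 rad and contact force between clip and the fingers above 3 N and contact force between clip and tall_stand below 0.05 N and linear speed of clip below 0.02 m/s and distance of each of tall_stand, low_stand, mug, spice_jar from where it was at the start of the episode below 0.02 m and angle between tall_stand's own z axis and vertical below 0.05 rad and distance of recipe_box from where it was at the start of the episode below 0.03 m); the arm keeps its last pose, push and grip.
It fails at once if a card stand, the mug or the spice jar is shifted by more than 20 mm or a stand is tipped (distance of any of tall_stand, low_stand, mug, spice_jar from where it was at the start of the episode above 0.02 m or angle between any of tall_stand, low_stand's own z axis and vertical above 0.15 rad).
It fails at once if the recipe box is shifted by more than 30 mm (distance of recipe_box from where it was at the start of the episode above 0.03 m).
It also fails if it takes over 42 s, if anything falls off the work surface, if the arm or the gripper's body presses on something with over 40 N, if the wrist force passes 120 N, or if a joint passes its speed limit or range.

## Robot

A 7-joint arm with a two-finger parallel gripper is mounted at the origin on the work surface. World frame = base frame: x ahead of the robot, y to its left, z up, the work surface at z = 0. Lengths are in m, angles in rad, forces in N, time in s.
With the tool pointing down it reaches from about 0.425 to 0.875 m from the base axis. Payload 8.4 kg.
Tool frame: the origin (TCP) lies midway between the tips of the shut fingers; the grasp point (between the pads) lies 19 mm behind it; z points along the fingers, y is the line along which they close (so a half turn about z gives the same grasp; the last joint's range is limited). The gripper opens to 85 mm and grips with 20 to 120 N. Pads are 22 mm wide; open, the fingers measure 114 mm over their backs; the gripper's body (76 mm by 85 mm) begins 54 mm behind the grasp point. The pads swing forward as they close: fully open they stand 13 mm farther back than shut.
Start: joints at [-1.382, 0.333, 0.04, 1.465, -0.013, 1.343, -0.059], TCP at [0.185, 0.623, 0.231] pointing down, gripper open.
Joint ranges: [-2.58, 2.58], [-0.38, 2.09], [-1.3, 1.39], [0.25, 2.4], [-1.5, 4.64], [0.08, 2.09], [-2.65, 2.65]. Speed limits (rad/s): [2.22, 2.22, 2.79, 2.79, 3.14, 3.14, 3.14].

## Interface

Orientations are given as a rotation vector (axis times angle).
In Python, from plant import r, vision gives the robot as it stands. Calls block until the motion is done:
- r.move_to(position, orientation): joint-space move of the TCP to a pose.
- r.move_l(position, frame=None, max_speed=0.15): straight line of the TCP; frame=None keeps the orientation; max_speed is the mean speed in m/s.
- r.movej(angles): joint-space move.
- r.release() and r.clamp(): open the fingers fully, or close them until they stop; the grip force is fixed at half the most.
- r.dwell(seconds).
- r.solve_ik(position, orientation): joint angles nearest the present ones, or None.
- r.get_state(): the state.
- vision.camera(name): name is "scene" or "top" or "wrist"; returns a dict with "color" (384x512x3 uint8, red, green, blue), "range_z" (384x512 float32, m along the optical axis (not along the pixel's ray), 0 where there is no reading), "fovy" (degrees; the focal length in pixels is half the picture's height over the tangent of half this angle, whatever the lens; pixels are square), "cx", "cy" (the principal point, pixels), "world_from_camera" (4x4, takes a point from camera to world coordinates). Camera axes: x right, y down, z forward; pixel columns grow to the right and rows downward; lengths in m; the calibration is good to about 2 mm. A picture is of the moment at which its call begins.
A pose or a line that the arm cannot do raises r.Unreachable and nothing moves.
- r.finish_job(): hands the job in; it is judged then, once.
Trained networks look in the newest picture that a camera, given by its name, has taken for a name from the list of things; names that differ only in an ending like _2 or _b are one class to them, and where a whole thing is asked for, a point or a joint stands for the part that bears it (a point fixed in the world has none). Each returns a list of dicts, best first, with "p" (0 to 1); they miss things now and then, are a little off and sometimes report something else, mostly with a low value. They report only what shows in the picture. A call takes as long as a camera call.
- vision.silhouettes(camera, query): "region" (384x512 bool, what is visible of it) and "bbox" ([left, top, right, bottom] in pixels, round what is visible of it).
- vision.mark_of(camera, query): "pixel" ([row, column] in pixels: a listed point, or the origin of a listed thing).
The state is a dict: "t": time; "joints": joint angles; "qvel": joint speeds; "tau": joint torques, N m; "tcp_pos": TCP position; "orientation": TCP orientation; "contact_force": force on the tool from outside, world axes, zero at the start; "torque": the same for the moment, N m; "width": finger opening in m; "grip_force": force on a finger pad.
Only numpy, scipy, OpenCV 4.12 (cv2) and the standard library are available. Lean on these libraries where they do the work, as an engineer would, in place of code of your own. Each camera call takes 0.05 s, during which the arm holds its last target. There are 200 camera calls.

## Working session

There is one attempt and no reset: what is moved stays moved. The work goes in short steps, each a Python script; the robot and the scene stay as the last script left them, time stands still between calls to the robot, and variables do not carry over. Pictures are saved under pics/ and viewed, at most 10 in all, crops included, and the job is handed in when it is done.

```bash
ls; mkdir -p pics
cat > h.py <<'E'
import numpy as np, cv2
from plant import r, vision
def cam(n):
    c=vision.camera(n); c['f']=c['color'].shape[0]/2/np.tan(np.radians(c['fovy'])/2); return c
def cloud(c):
    z=c['range_z']; v,u=np.indices(z.shape)
    p=np.stack([(u-c['cx'])/c['f']*z,(v-c['cy'])/c['f']*z,z],-1)
    T=c['world_from_camera']; return p@T[:3,:3].T+T[:3,3]
def ray(c,px,h):  # pixel [row,col] -> world point at height h
    T=c['world_from_camera']; d=T[:3,:3]@np.array([(px[1]-c['cx'])/c['f'],(px[0]-c['cy'])/c['f'],1])
    return T[:3,3]+d*(h-T[2,3])/d[2]
E
python3 - <<'E'
from h import *
np.set_printoptions(precision=4,suppress=True)
ims=[]
for n in ['scene','top']:
    c=cam(n); P=cloud(c); ims.append(c['color'])
    print(n,c['f'],c['world_from_camera'].round(3).tolist())
    for q in ['clip','recipe_box','tall_stand','low_stand','mug','spice_jar']:
        for s in vision.silhouettes(n,q)[:2]:
            m=s['region']&(c['range_z']>0); p=P[m]
            print(q,round(s['p'],2),s['bbox'],p.min(0),p.max(0),np.median(p,0))
    for q,h in [('clip',.116),('clip_grip',.161),('box_rim',.09),('card_edge',.168),('lip_a',.074)]:
        for s in vision.mark_of(n,q)[:2]: print(q,round(s['p'],2),s['pixel'],ray(c,s['pixel'],h))
    cv2.imwrite(f'pics/{n}0.png',c['color'][:,:,::-1])
print(r.get_state())
E
```

```text
pics
scene 395.63404706604706 [[0.601, 0.678, -0.422, 0.991], [0.799, -0.508, 0.323, -0.277], [0.004, -0.531, -0.847, 0.895], [0.0, 0.0, 0.0, 1.0]]
clip 0.86 [231.9, 130.5, 255.9, 172.1] [0.4073 0.0178 0.0026] [0.5297 0.0845 0.1729] [0.5049 0.0471 0.1282]
recipe_box 0.56 [197.8, 158.2, 275.1, 230.6] [ 0.4417 -0.1005 -0.0032] [0.6283 0.1273 0.1214] [ 0.5733 -0.012   0.0777]
tall_stand 0.79 [296.8, 102.3, 343.3, 174.7] [ 0.4312  0.2105 -0.0047] [0.5888 0.4658 0.1705] [0.5528 0.2701 0.0319]
low_stand 0.88 [98.8, 216.6, 168.7, 287.8] [ 0.4586 -0.3632 -0.0049] [ 0.587  -0.195   0.1275] [ 0.5529 -0.2807  0.0484]
low_stand 0.59 [325.8, 203.6, 365.4, 255.5] [ 0.7028  0.1036 -0.005 ] [0.8249 0.185  0.0945] [0.7808 0.1509 0.0498]
mug 0.75 [233.3, 131.3, 254.9, 169.8] [ 0.3532  0.0178 -0.0042] [0.5297 0.1515 0.1729] [0.5048 0.0481 0.1244]
mug 0.71 [326.6, 202.5, 366.7, 256.4] [ 0.7028  0.1036 -0.0021] [0.8249 0.1846 0.0945] [0.7814 0.1513 0.0508]
spice_jar 0.65 [234.4, 290.4, 255.8, 322.0] [ 0.7449 -0.1785 -0.0007] [ 0.8106 -0.1332  0.0973] [ 0.7935 -0.1587  0.0923]
spice_jar 0.62 [228.0, 130.6
[... 1505 characters left out ...]
.64 [247.4, 265.8] [0.4872 0.0124 0.09  ]
card_edge 0.71 [223.0, 157.4] [0.5458 0.2789 0.168 ]
lip_a 0.62 [239.2, 255.4] [0.5093 0.0403 0.074 ]
lip_a 0.61 [247.0, 250.9] [0.4886 0.0524 0.074 ]
{'t': 1.2, 'joints': array([-1.3822,  0.3332,  0.0399,  1.4654, -0.0134,  1.3433, -0.0585]), 'qvel': array([-0.0002,  0.0014, -0.0004,  0.0006,  0.    ,  0.0011,  0.    ]), 'tau': array([ -0.0001, -65.8312,   1.3633, -40.5832,   0.0167,   0.0032,
        -0.    ]), 'tcp_pos': array([0.1845, 0.6232, 0.2313]), 'orientation': array([-0.4506, -3.1091,  0.0001]), 'contact_force': array([-0.1487, -0.2436, -0.3481]), 'torque': array([-0.021 ,  0.0507, -0.0043]), 'grip_force': 0.0, 'width': 0.0852925312301909}
```

Run:
```python
from h import *
np.set_printoptions(precision=4,suppress=True)
for n in ['scene','top']:
    c=cam(n); P=cloud(c)
    x0={'scene':(190,90,370,270),'top':(130,190,310,270)}[n]
    def box(lo,hi):
        m=np.all((P>lo)&(P<hi),-1)&(c['range_z']>0); return P[m]
    for name,lo,hi in [('card top',(.45,.18,.155),(.65,.38,.18)),('card',(.45,.18,.05),(.65,.38,.18)),('clip top',(.45,0,.145),(.55,.1,.18)),('clip',(.45,0,.1),(.535,.1,.18)),('rim',(.44,-.12,.083),(.53,.12,.096)),('idx',(.53,-.12,.1),(.66,.12,.13))]:
        p=box(lo,hi)
        if len(p)<5: print(n,name,len(p)); continue
        r_=cv2.minAreaRect(p[:,:2].astype(np.float32)*1000)
        print(n,name,len(p),'mm',np.round(r_[0],1),np.round(r_[1],1),round(r_[2],1),'z',p[:,2].min(),p[:,2].max(),'mean',p.mean(0))
    im=c['color'][x0[1]:x0[3],x0[0]:x0[2],::-1]
    s=4 if n=='top' else 3
    cv2.imwrite(f'pics/{n}1.png',cv2.resize(im,None,fx=s,fy=s,interpolation=cv2.INTER_CUBIC))
```

```text
scene card top 117 mm [547.8 279.2] [  5.5 102.8] 10.1 z 0.15503492327168078 0.17010626372143256 mean [0.5488 0.2778 0.1632]
scene card 646 mm [547.7 282. ] [  6.1 110.5] 11.3 z 0.05003188053680663 0.17010626372143256 mean [0.5493 0.2774 0.1157]
scene clip top 215 mm [501.6  48.9] [33.6 49.4] 69.1 z 0.14513280467516942 0.17238992951733756 mean [0.4979 0.0502 0.1594]
scene clip 523 mm [501.5  48.4] [57.  49.4] 69.5 z 0.10024195101342959 0.17238992951733756 mean [0.5006 0.0477 0.1379]
scene rim 271 mm [494.    5.6] [177.5  69. ] 89.9 z 0.08311487365549919 0.0959790040100782 mean [ 0.494  -0.0034  0.0888]
scene idx 997 mm [572.8 -14.1] [146.9  41.2] 68.9 z 0.10004335487819194 0.12123817725705999 mean [ 0.5728 -0.0164  0.1075]
top card top 89 mm [547.1 280.3] [  3.8 105.1] 10.8 z 0.1550288956215622 0.1704161633111665 mean [0.5469 0.2801 0.1642]
top card 296 mm [546.8 280.1] [  4.6 105.8] 10.9 z 0.05005871937834472 0.1704161633111665 mean [0.5466 0.2781 0.1232]
top clip top 107 mm [501.9  48.9] [33.1 48.9] 68.7 z 0.1451442735027545 0.17215827513970772 mean [0.5023 0.0486 0.1623]
top clip 310 mm [501.7  49. ] [57.8 48.8] 71.7 z 0.10085298677567589 0.17215827513970772 mean [0.5024 0.049  0.1363]
top rim 179 mm [516.4   7.3] [169.2  74. ] 73.4 z 0.08397738435852486 0.09587240330696312 mean [ 0.4916 -0.0169  0.0887]
top idx 493 mm [573.2 -14.8] [145.7  39.1] 68.7 z 0.10004146945290082 0.12056180916459502 mean [ 0.5734 -0.0149  0.1072]
```

View pics/scene0.png

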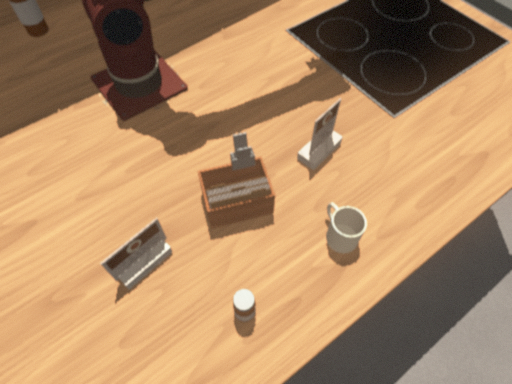

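View pics/top1.png

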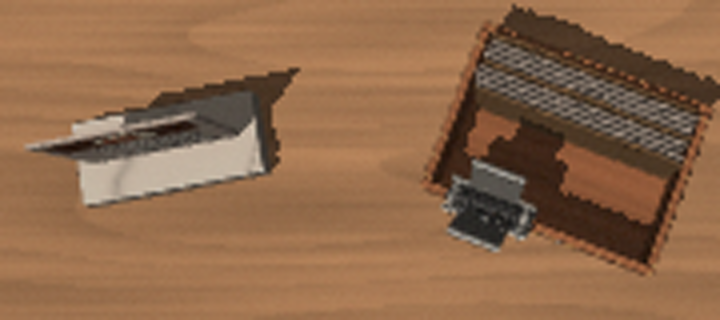

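```bash
cat >> h.py <<'E'
from scipy.spatial.transform import Rotation as R
def ori(deg):  # tool down, tool y at azimuth deg
    a=np.radians(deg); y=np.array([np.cos(a),np.sin(a),0]); z=np.array([0,0,-1.])
    return R.from_matrix(np.c_[np.cross(y,z),y,z]).as_rotvec()
CL=np.array([.5018,.0489]); CA=-20.8   # clip centre, x azimuth
E
python3 - <<'E'
from h import *
for k in (0,180,-180):
    for p,a in (((*CL,.26),CA),((.5472,.2800,.29),10.8)):
        print(k,a,r.solve_ik(p,ori(a+k)))
k=0
s=r.get_state(); p=s['tcp_pos']
r.move_l([p[0],p[1],.30])
print(r.get_state()['t'])
E
```

```text
0 -20.8 [-0.90241504 -0.00752146  0.72431176  1.79878612  0.00510964  1.34844263
 -0.54227262]
0 10.8 [-0.94750732  0.25088935  0.49729405  1.48692986 -0.11983688  1.43408856
 -0.25852874]
180 -20.8 [-8.20602432e-01 -3.38745130e-03  6.42411756e-01  1.79601793e+00
  2.08081367e-03  1.34828737e+00  2.59991155e+00]
180 10.8 [ 0.25824487  0.43201459 -1.09647825  1.42423929  0.38232194  1.51419807
  2.50934787]
-180 -20.8 [-8.20602432e-01 -3.38745130e-03  6.42411756e-01  1.79601793e+00
  2.08081367e-03  1.34828737e+00  2.59991155e+00]
-180 10.8 [ 0.25824487  0.43201459 -1.09647825  1.42423929  0.38232194  1.51419807
  2.50934787]
1.9083
```

Run:
```python
from h import *
np.set_printoptions(precision=4,suppress=True)
r.move_to([*CL,.27],ori(CA)); s=r.get_state(); print(s['t'],s['tcp_pos'],s['contact_force'])
c=cam('wrist'); P=cloud(c); m=np.all((P>(.45,0,.145))&(P<(.55,.1,.18)),-1)&(c['range_z']>0)
p=P[m]; print(len(p)); 
if len(p)>5: print(cv2.minAreaRect(p[:,:2].astype(np.float32)*1000),p[:,2].max())
cv2.imwrite('pics/w0.png',c['color'][:,:,::-1])
```

```text
4.25 [0.5019 0.0501 0.27  ] [-0.5166  0.3026  0.3197]
951
((500.84893798828125, 49.27608871459961), (34.40080642700195, 48.94894790649414), 69.04322814941406) 0.17302228835929112
```

View pics/w0.png

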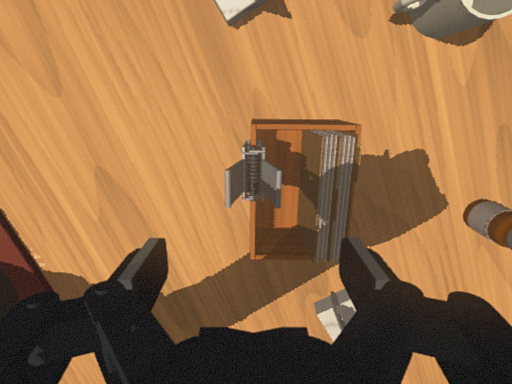

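The wrist view shows the clip at about (row 175, col 253) astride the box's front wall, levers left and right, square to the fingers; its centre agrees with the fixed cameras within 1 mm. Next I descend and pinch.

Run:
```python
from h import *
np.set_printoptions(precision=4,suppress=True)
def st():
    s=r.get_state(); print(s['t'],s['tcp_pos'],s['contact_force'],s['width'],s['grip_force'])
r.move_l([.5013,.049,.139],ori(CA)); st()
r.clamp(); st()
r.dwell(.2); st()
c=cam('scene'); im=c['color'][90:240,170:370,::-1]
cv2.imwrite('pics/s2.png',cv2.resize(im,None,fx=4,fy=4,interpolation=cv2.INTER_CUBIC))
```

```text
5.325 [0.5019 0.049  0.1398] [ 0.243   1.195  -0.3832] 0.08566439293416411 0.0
5.95 [0.5012 0.049  0.139 ] [-0.0006  0.1014 -1.0043] 0.01981121701503482 58.47902476787567
6.15 [0.5013 0.049  0.139 ] [-0.1165  0.0445 -0.2692] 0.01959528059944986 58.48355233669281
```

View pics/s2.png

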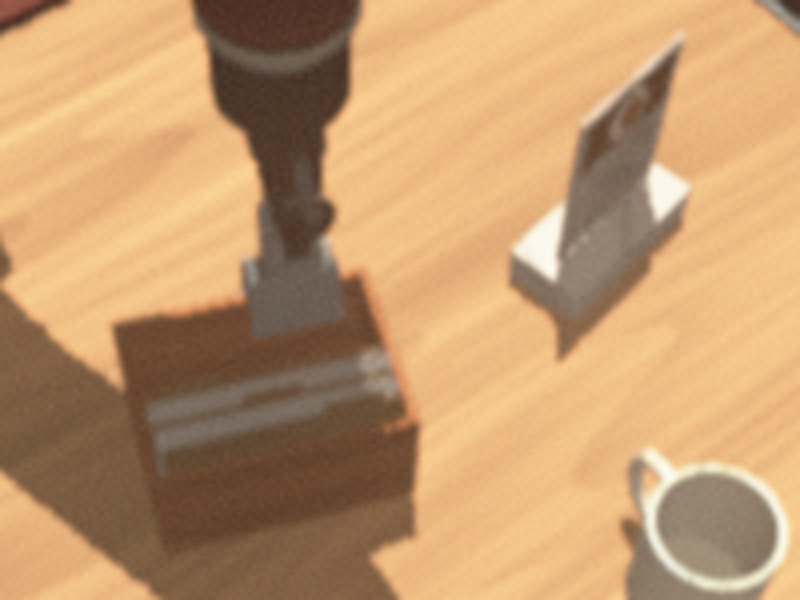

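Width is about 20 mm at 58 N, so the clip is fully open. The picture shows the fingers on the levers at (270, 215), with the box and card in place. I lift it straight up.

Run:
```python
from h import *
np.set_printoptions(precision=4,suppress=True)
def st():
    s=r.get_state(); print(s['t'],s['tcp_pos'],s['contact_force'],s['width'],s['grip_force'])
r.move_l([.5013,.049,.285],ori(CA),max_speed=.08); st()
r.dwell(.3)
# to the card, above, turned
r.move_l([.5472,.2800,.30],ori(10.8),max_speed=.1); r.dwell(.5); st()
for n in ['scene','top','wrist']:
    c=cam(n); P=cloud(c); 
    rel=(P-np.array([.5472,.28,0]))@np.array([[np.cos(np.radians(10.8)),-np.sin(np.radians(10.8)),0],[np.sin(np.radians(10.8)),np.cos(np.radians(10.8)),0],[0,0,1]])
    ok=c['range_z']>0
    for s in vision.silhouettes(n,'clip')[:1]:
        q=rel[s['region']&ok]; q=q[(abs(q[:,0])<.05)&(abs(q[:,1])<.05)&(q[:,2]>.19)&(q[:,2]<.33)]
        print(n,s['p'],s['bbox'],len(q))
        if len(q)>20: print(np.percentile(q,[2,50,98],axis=0)); 
        for z0 in np.arange(.2,.30,.015):
            w=q[(q[:,2]>=z0)&(q[:,2]<z0+.015)]
            if len(w)>4: print(round(z0,3),len(w),w.min(0),w.max(0))
    if n!='wrist':
        q=rel[ok&np.all((rel>(-.03,-.06,.155))&(rel<(.03,.06,.178)),-1)]; print('card',len(q),cv2.minAreaRect(q[:,:2].astype(np.float32)*1000) if len(q)>5 else 0)
    im=c['color'][:,:,::-1]
    if n=='scene': im=cv2.resize(im[60:210,230:430],None,fx=4,fy=4,interpolation=cv2.INTER_CUBIC)
    cv2.imwrite(f'pics/{n}3.png',im)
```

```text
8.175 [0.5011 0.049  0.2846] [ 0.2381 -0.5009 -0.7781] 0.019845399104194337 58.49230885505676
11.4833 [0.5472 0.28   0.3   ] [-0.067  -1.2148 -0.8476] 0.019179154497000778 58.495604395866394
scene 0.64 [320.8, 49.7, 348.6, 104.2] 667
[[-0.0154 -0.0299  0.2297]
 [ 0.0089 -0.0094  0.2709]
 [ 0.0177  0.0255  0.3273]]
0.215 16 [-0.0186 -0.0302  0.2272] [0.018  0.0282 0.23  ]
0.23 115 [-0.0174 -0.0306  0.2302] [0.019  0.0285 0.245 ]
0.245 100 [-0.0159 -0.0304  0.245 ] [0.0153 0.0277 0.26  ]
0.26 165 [-0.0134 -0.031   0.2602] [0.0132 0.0287 0.275 ]
0.275 92 [-0.01  -0.031  0.275] [0.0107 0.0246 0.2899]
0.29 63 [-0.0098 -0.0189  0.2901] [0.0163 0.0151 0.3048]
card 115 ((0.8474242687225342, 0.537567138671875), (104.82006072998047, 6.058770656585693), 89.22649383544922)
top 0.82 [138.5, 208.7, 164.0, 230.5] 321
[[-0.018  -0.0288  0.2297]
 [-0.0034 -0.0117  0.2715]
 [ 0.0139  0.0184  0.3269]]
0.215 10 [ 0.0126 -0.0201  0.228 ] [0.0145 0.0284 0.23  ]
0.23 56 [-0.0187 -0.0294  0.2301] [0.0143 0.0247 0.2448]
0.245 39 [-0.0164 -0.0296  0.2456] [0.013 0.015 0.26 ]
0.26 102 [-0.0143 -0.0294  0.2601] [0.0098 0.0131 0.2749]
0.275 41 [-0.0113 -0.0269  0.275 ] [0.0088 0.0136 0.2881]
0.29 25 [-0.0101 -0.0172  0.2902] [0.0088 0.0099 0.3048]
card 39 ((0.16340625286102295, -29.361061096191406), (3.5108389854431152, 46.197574615478516), 0.05544043704867363)
wrist 0.71 [229.4, 159.8, 280.5, 303.7] 4627
[[-0.0184 -0.024   0.2321]
 [-0.0011  0.0089  0.2755]
 [ 0.0155  0.0291  0.3288]]
0.215 14 [-0.0189  0.025   0.2272] [0.0175 0.0301 0.23  ]
0.23 374 [-0.0199 -0.0199  0.23  ] [0.0174 0.0303 0.245 ]
0.245 260 [-0.0172 -0.0128  0.2451] [0.0145 0.0294 0.2599]
0.26 1469 [-0.015  -0.0283  0.26  ] [0.0127 0.0294 0.275 ]
0.275 826 [-0.0113 -0.0293  0.275 ] [0.0096 0.0293 0.2899]
0.29 196 [-0.0124 -0.0161  0.2901] [0.0091 0.0175 0.3049]
```

View pics/scene3.png

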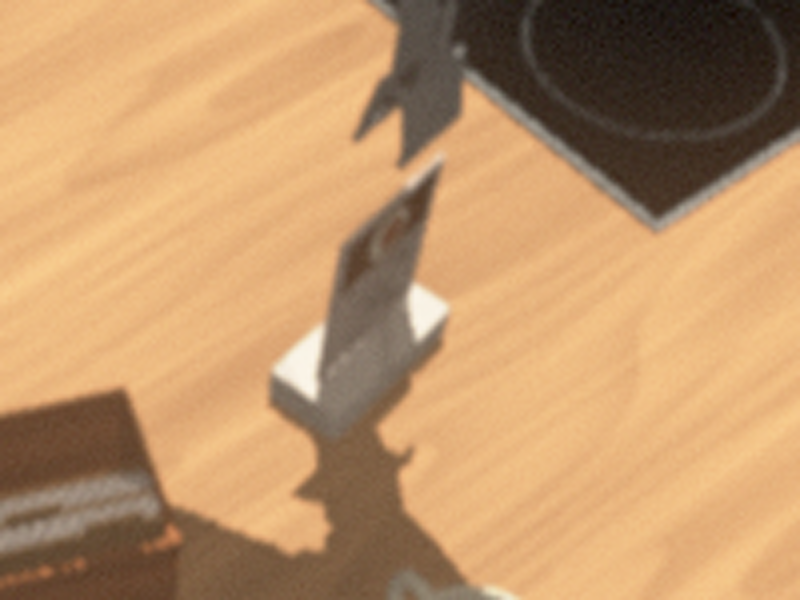

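View pics/wrist3.png

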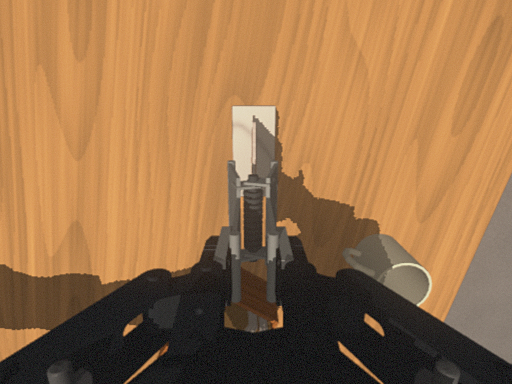

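Scene and wrist views show the clip held wide open, square and centred above the card: jaws at about (380–430, 130) in the scene crop, and the card's top edge at about (395, 205). I descend 83 mm with a 1 mm sideways correction.

Run:
```python
from h import *
np.set_printoptions(precision=4,suppress=True)
def st():
    s=r.get_state(); print(s['t'],s['tcp_pos'],s['contact_force'],s['width'],s['grip_force'])
r.move_l([.5481,.2804,.30],ori(10.8),max_speed=.05)
r.move_l([.5481,.2804,.217],ori(10.8),max_speed=.05); r.dwell(.5); st()
a=np.radians(10.8)
for n in ['scene','wrist','top']:
    c=cam(n); P=cloud(c); ok=c['range_z']>0
    rel=(P-np.array([.5472,.28,0]))@np.array([[np.cos(a),-np.sin(a),0],[np.sin(a),np.cos(a),0],[0,0,1]])
    for s in vision.silhouettes(n,'clip')[:1]:
        q=rel[s['region']&ok]; q=q[(abs(q[:,0])<.03)&(abs(q[:,1])<.035)&(q[:,2]>.12)&(q[:,2]<.25)]
        print(n,s['p'],len(q),np.percentile(q,[1,50,99],axis=0).tolist() if len(q)>5 else 0)
    q=rel[ok&np.all((rel>(-.008,-.06,.1))&(rel<(.008,.06,.178)),-1)&(abs(rel[...,1])>.035)]; print('card',len(q),np.percentile(q,[2,50,98],axis=0).tolist())
    for t,rng in (('boxidx',((.53,-.12,.1),(.66,.12,.13))),):
        p=P[ok&np.all((P>rng[0])&(P<rng[1]),-1)]
        if len(p)>9: print(t,cv2.minAreaRect(p[:,:2].astype(np.float32)*1000))
    im=c['color'][:,:,::-1]
    if n=='scene': im=cv2.resize(im[60:210,230:430],None,fx=4,fy=4,interpolation=cv2.INTER_CUBIC)
    cv2.imwrite(f'pics/{n}4.png',im)
```

```text
14.3417 [0.5481 0.2804 0.217 ] [ 0.8185 -1.3263 -0.1247] 0.019554504102991005 58.49782884120941
scene 0.27 73 [[-0.0002637875083835844, -0.034664121845822425, 0.12138314156006452], [0.0018357387812108425, -0.02416441046656458, 0.14313779713744545], [0.018964376472933666, -0.006701951421909996, 0.16936299131458848]]
card 95 [[-0.002083365485723876, -0.05242381822018553, 0.10095236388592527], [0.001349805229580214, -0.04489905072829105, 0.13969122469317652], [0.0027199690412176626, 0.05157161749798245, 0.16741473352354183]]
boxidx ((572.6558837890625, -14.178138732910156), (146.60948181152344, 41.705265045166016), 68.90975952148438)
wrist 0.56 4676 [[-0.018509397970405947, -0.024482137421868517, 0.14829373513246985], [-0.00013526657675865916, 0.009485784241093332, 0.19256055949160972], [0.017669706550068054, 0.029507969662734248, 0.24604457728060716]]
card 234 [[-0.002184091088174497, -0.05058626554750722, 0.11725103888841949], [-0.0001608805041099044, 0.04279171843073248, 0.16797046565057755], [0.0013283901070219224, 0.05352725002171178, 0.16949365881700845]]
top 0.84 263 [[-0.018166395470331793, -0.02958023744524121, 0.14569414984826676], [-0.005321967606750545, -0.013468147682881982, 0.18727099058359054], [0.015208428117613531, 0.018270500108141713, 0.24447743170120323]]
card 40 [[-0.0017110722827729226, -0.052344619435632594, 0.1028106213437915], [-0.0009219967482502224, -0.044979675757859154, 0.14117651535268777], [0.0017932910715683825, -0.03551429723066306, 0.16847418959415125]]
boxidx ((573.0822143554688, -14.743576049804688), (145.66021728515625, 38.45309066772461), 68.84164428710938)
```

View pics/scene4.png

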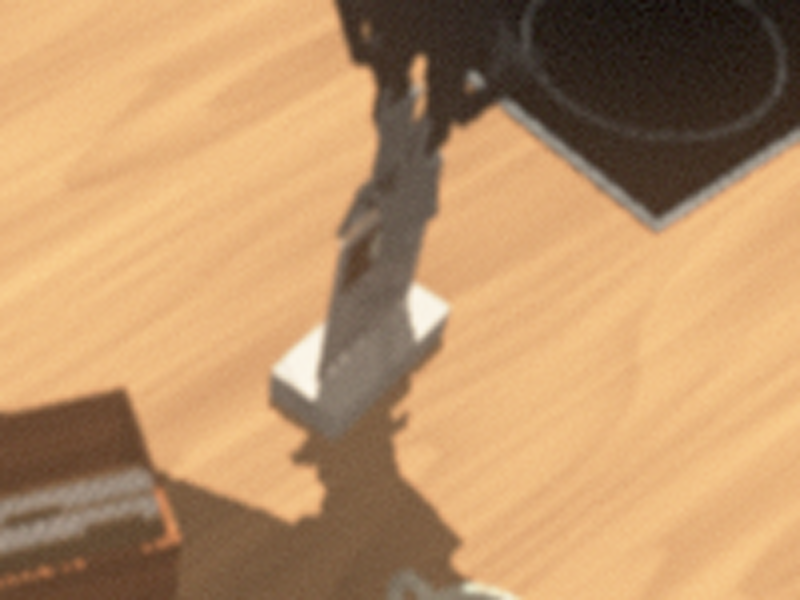

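View pics/wrist4.png

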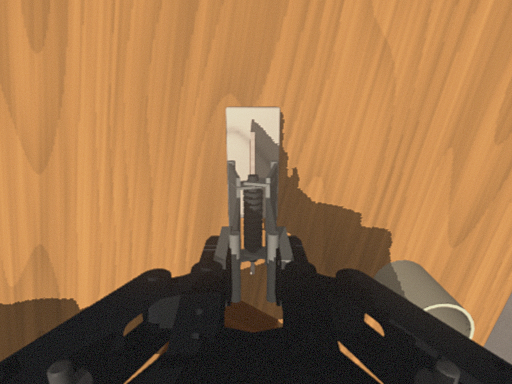

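The views show the card running midway between the open jaws: in the wrist view the card is at col 252 and the jaws at cols 232 and 273. Lip depth is about 20 mm, and neither the stand nor the box has moved. I hand it in.

```bash
python3 -c "
from h import *
print(r.finish_job())"
```

```text
the job is handed in; nothing more can be done
None
```

The job is handed in at about 15 s of the 42 s allowed: the clip is held squeezed wide open astride the middle of the tall card's top edge, jaws about 2 cm down and clear on both sides; the card and box had not moved in the last pictures, and no verdict was returned.

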